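Stroke the organiser's lids shut

ROBOT

A 7-joint arm with a two-finger parallel gripper is mounted at the origin on the work surface. World frame = base frame: x ahead of the robot, y to its left, z up, the work surface at z = 0. Lengths are in m, angles in degrees, forces in N, time in s.
With the tool pointing down it reaches from about 0.4 to 0.875 m from the base axis. Payload 19.3 kg.
Tool frame: the origin (TCP) lies midway between the tips of the shut fingers; the grasp point (between the pads) lies arm.tcp_to_grasp behind it (arm.tcp_to_grasp is the distance from the TCP to the grasp point, in m); z points along the fingers, y is the line along which they close (so a half turn about z gives the same grasp; the last joint's range is limited). The gripper opens to 85 mm and grips with 20 to 120 N. Pads are 22 mm wide; open, the fingers measure 114 mm over their backs; the gripper's body (76 mm by 85 mm) begins 54 mm behind the grasp point. The pads swing forward as they close: fully open they stand 13 mm farther back than shut.
Start: joints at [-77.475, 29.874, -2.08, 91.645, 1.215, 58.505, -6.463], TCP at [0.178, 0.599, 0.231] pointing down, gripper open.
Joint ranges: [-166.77, 166.77], [-17.47, 122.26], [-85.68, 81.53], [9.62, 139.38], [-72.42, 252.41], [9.2, 110.78], [-144.41, 144.41]. Speed limits (degrees/s): [108.29, 108.29, 136.94, 136.94, 172.46, 172.46, 172.46].

INTERFACE

Orientations are given as a 3x3 rotation matrix whose columns are the frame's x, y, z axes.
In Python, from rig import sensors, snapshot, workorder, arm gives the robot as it stands. The module is installed in compiled form; this text tells all that it offers.
- The arm moves only by the shell command python3 -m inch 'ROWS' [FORCE]. ROWS is JSON, a list of rows, each an object with "hand": the gripper command: -1 is fully open, 1 is shut, values between are in proportion; "offset": the shift along the tool's x, y, z in mm, a list of three; "rotation": the turn, a rotation vector about the tool's x, y, z in rad, a list of three. A call has 1 to 12 rows; each row is the pose to reach, as a shift and turn from the pose commanded when the call began, along the tool's axes at that moment; what a row does not reach only later rows make up. A row lasts 1/10 s, in which the tool goes at most 50 mm and 8.59 degrees, less where a joint would pass 70% of its speed; a pose out of reach is approached as far as the arm can. A call with a gripper value outside its range is refused whole. The fingers move at their own pace and stop on an object; FORCE is the grip in N (left out, the last holds). Time passes only in rows, so rows that repeat a pose let the fingers close. It gives the time, the measured TCP pose, the force, the opening and the grip force at its end, in the units of the state.
- sensors.read_state(): the state, without advancing time (a new reading comes with each control period).
- snapshot(name): name is "scene" or "top"; returns a dict with "pixels" (420x560x3 uint8, blue, green, red), "depth" (420x560 float32, m along the optical axis (not along the pixel's ray), 0 where there is no reading), "fovy" (degrees; the focal length in pixels is half the picture's height over the tangent of half this angle, whatever the lens; pixels are square), "cx", "cy" (the principal point, pixels), "extrinsics" (4x4, takes a point from world to camera coordinates). Camera axes: x right, y down, z forward; pixel columns grow to the right and rows downward; lengths in m; the calibration is good to about 2 mm. A picture is of the moment at which its call begins.
- workorder.close_job(): hands the job in; it is judged then, once.
The state is a dict: "time_s": time; "joints": joint angles; "dq": joint speeds; "joint_torque": joint torques, N m; "tool_pos": TCP position; "ee_rot": TCP orientation; "force": force on the tool from outside, world axes, zero at the start; "wrist_torque": the same for the moment, N m; "grip_width": finger opening in m; "grip_force": force on a finger pad.
Only numpy, scipy, OpenCV 4.12 (cv2) and the standard library are available. Lean on these libraries where they do the work, as an engineer would, in place of code of your own. Each camera call takes 0.05 s, during which the arm holds its last target. There are 200 camera calls.

TASK

The lids of the fixings organiser on the bench have been left open. Run your fingertips lightly along the row, from the carrying-loop end to the plain end, folding the lids down one after another until all five lie shut and flat. Do not pick up, tip or shift the organiser, and leave the things around it where they are.

Things in the scene. Friction and masses are not known exactly. Their poses are not given: they have to be found in the camera images.
- organiser: grey plastic fixings organiser, loose on the bench, about 1.5 kg: box 252 long x 64 wide x 40 mm high, 5 compartments in a row, each with an orange flip lid. Origin: underside, below the middle of the row; x axis along the row, from the black carrying-loop end (-x) to the plain end (+x); z up. Box from x = -130 to +122 mm; the loop (44 mm wide, top 28 mm above the bench) reaches on to x = -170 mm.
- lid1 (a joint): angle of lid 1 (the one next to the carrying loop), rad: 0 = shut flat, 1.57 = standing upright, at most 1.95 (leaning back towards the loop). Hinged at its edge nearer the loop. Slightly stiff hinge (0.008 N m): the lid stays where it is left; no latch.
- lid2 (a joint): angle of lid 2 (counted from the carrying loop), rad: 0 = shut flat, 1.57 = standing upright, at most 1.95 (leaning back towards the loop). Hinged at its edge nearer the loop. Slightly stiff hinge (0.008 N m): the lid stays where it is left; no latch.
- lid3 (a joint): angle of lid 3 (counted from the carrying loop), rad: 0 = shut flat, 1.57 = standing upright, at most 1.95 (leaning back towards the loop). Hinged at its edge nearer the loop. Slightly stiff hinge (0.008 N m): the lid stays where it is left; no latch.
- lid4 (a joint): angle of lid 4 (counted from the carrying loop), rad: 0 = shut flat, 1.57 = standing upright, at most 1.95 (leaning back towards the loop). Hinged at its edge nearer the loop. Slightly stiff hinge (0.008 N m): the lid stays where it is left; no latch.
- lid5 (a joint): angle of lid 5 (the last, at the plain end), rad: 0 = shut flat, 1.57 = standing upright, at most 1.95 (leaning back towards the loop). Hinged at its edge nearer the loop. Slightly stiff hinge (0.008 N m): the lid stays where it is left; no latch.
- lid1_hinge (a point): middle of the hinge line of lid 1, 40 mm above the bench. The lid is a plate 41 mm long (along the row) x 64 mm wide x 3 mm thick; shut, it reaches from here 41 mm along +x of the organiser and its upper face is 43 mm above the bench. Hinges follow one another every 46 mm.
- lid2_hinge (a point): middle of the hinge line of lid 2, 40 mm above the bench. The lid is a plate 41 mm long (along the row) x 64 mm wide x 3 mm thick; shut, it reaches from here 41 mm along +x of the organiser and its upper face is 43 mm above the bench. Hinges follow one another every 46 mm.
- lid3_hinge (a point): middle of the hinge line of lid 3, 40 mm above the bench. The lid is a plate 41 mm long (along the row) x 64 mm wide x 3 mm thick; shut, it reaches from here 41 mm along +x of the organiser and its upper face is 43 mm above the bench. Hinges follow one another every 46 mm.
- lid4_hinge (a point): middle of the hinge line of lid 4, 40 mm above the bench. The lid is a plate 41 mm long (along the row) x 64 mm wide x 3 mm thick; shut, it reaches from here 41 mm along +x of the organiser and its upper face is 43 mm above the bench. Hinges follow one another every 46 mm.
- lid5_hinge (a point): middle of the hinge line of lid 5, 40 mm above the bench. The lid is a plate 41 mm long (along the row) x 64 mm wide x 3 mm thick; shut, it reaches from here 41 mm along +x of the organiser and its upper face is 43 mm above the bench. Hinges follow one another every 46 mm.
- lid1_edge (a point): middle of the free edge of lid 1, on its upper (outer) face; swings with the lid; 43 mm above the bench when shut
- lid5_edge (a point): middle of the free edge of lid 5, on its upper (outer) face; swings with the lid; 43 mm above the bench when shut
- screwdriver: screwdriver with a red handle lying beside the organiser; origin: its underside, x axis along it. Bystander.
- tape_measure: yellow tape measure 66 x 36 x 62 mm high; origin: centre of its underside. Bystander.
- filler_tin: tin of filler, 68 mm across, 75 mm high; origin: centre of its underside. Bystander.
- bolt: steel bolt standing on its round head, 22 mm across, 60 mm high, some 60 to 80 mm beyond the plain end of the organiser; origin: centre of its underside. Bystander.

How it is judged:
By the outcome, as a careful person would: the job done as asked, in the order asked, and still so for the second after the job is handed in, with the robot touching nothing.
It also fails if it takes over 40 s, if anything falls off the work surface, if the arm or the gripper's body presses on something with over 40 N, if the wrist force passes 120 N, or if a joint passes its speed limit or range.

## Working session

There is one attempt and no reset: what is moved stays moved. The work goes in short steps, Python scripts to look and compute and a shell command to move; the robot and the scene stay as the last step left them, time stands still between calls to the robot, and variables do not carry over. Pictures are saved under pics/ and viewed, at most 10 in all, crops included, and the job is handed in when it is done.

```bash
mkdir -p pics; cat > h.py <<'E'
import numpy as np, cv2
from rig import sensors, snapshot, workorder, arm
def grab(n,tag):
    s=snapshot(n); np.savez(f'pics/{tag}.npz',**s); cv2.imwrite(f'pics/{tag}.png',s['pixels']); return s
def load(tag): return dict(np.load(f'pics/{tag}.npz'))
def cloud(s):
    h,w=s['depth'].shape; f=h/2/np.tan(np.radians(float(s['fovy']))/2)
    v,u=np.mgrid[:h,:w]; d=s['depth']
    P=np.stack([(u-s['cx'])/f*d,(v-s['cy'])/f*d,d],-1)
    E=s['extrinsics']; return (P-E[:3,3])@E[:3,:3]
E
python3 - <<'E'
from h import *
grab('scene','s0');grab('top','t0')
st=sensors.read_state();print(st['time_s'],st['tool_pos'],np.round(st['ee_rot'],3),st['grip_width'],st['force'],arm.tcp_to_grasp)
E
```

```text
0.1 [0.17796781 0.59885158 0.23079679] [[-0.959  0.285 -0.   ]
 [ 0.285  0.959 -0.001]
 [-0.    -0.001 -1.   ]] 0.08537831332245 [-0.27794496  0.07378234  0.11324688] 0.0187
```

View pics/s0.png

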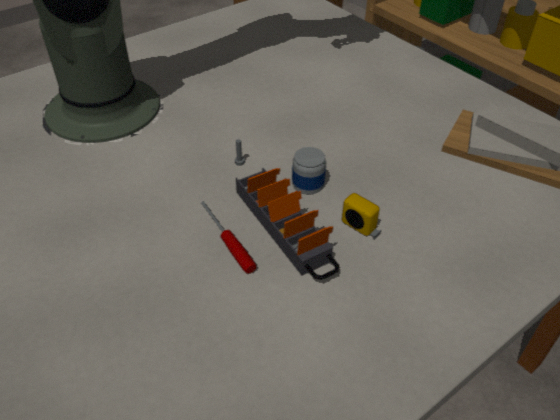

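View pics/t0.png

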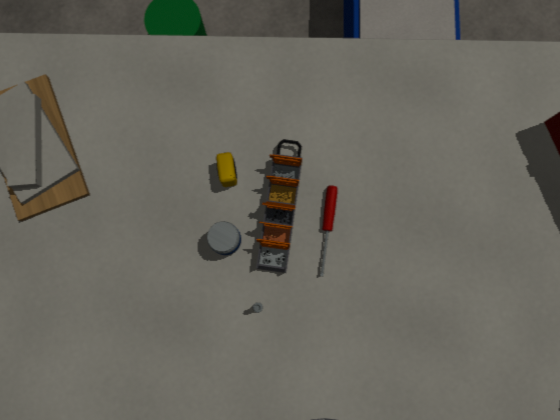

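The scene view shows the organiser with five open lids: loop at (323,268), plain end at about (250,180), bolt at (239,152). In the top view the loop is at (289,145), the plain end at about (272,268), the tin at (224,238), the tape at (227,169), the driver at (330,208) and the bolt at (257,308).

```bash
python3 - <<'E'
from h import *
t=load('t0');s=load('s0');C=cloud(t)
for n,(u,v) in dict(loop=(289,142),plainend=(272,262),tin=(224,238),tape=(227,169),drv=(330,208),drvtip=(323,272),bolt=(257,308),bench=(150,250)).items(): print(n,np.round(C[v,u],3))
def org(s):
    p=s['pixels'].astype(int);h=cv2.cvtColor(s['pixels'],cv2.COLOR_BGR2HSV)
    return (h[...,0]>5)&(h[...,0]<17)&(h[...,1]>180)&(h[...,2]>60)
ok={}
for nm,S in (('t',t),('s',s)):
    c=cloud(S);m=org(S)&(c[...,2]>.03)&(c[...,2]<.1)&(c[...,0]<1)
    P=c[m];print(nm,len(P),P.min(0),P.max(0));ok[nm]=P
# box points: height band 0.01-.1 in the box neighbourhood
m=np.zeros(C.shape[:2],bool);m[150:275,255:305]=1
m&=(C[...,2]>.015)&(C[...,2]<.1)
Q=C[m][:,:2].astype(np.float32)
r=cv2.minAreaRect(Q*1000);print(r,cv2.boxPoints(r))
f=210/np.tan(np.radians(float(t['fovy']))/2);print(f,t['extrinsics'])
big=cv2.resize(t['pixels'][130:325,200:345],None,fx=4,fy=4,interpolation=cv2.INTER_CUBIC)
cv2.imwrite('pics/t0c.png',cv2.convertScaleAbs(cv2.rotate(big,cv2.ROTATE_90_COUNTERCLOCKWISE)[:580,:],alpha=1.6))
E
```

```text
loop [0.733 0.086 0.026]
plainend [0.468 0.119 0.014]
tin [0.512 0.217 0.078]
tape [0.662 0.218 0.058]
drv [ 0.587 -0.005  0.026]
drvtip [ 0.449  0.007 -0.002]
bolt [0.371 0.146 0.059]
bench [0.49  0.387 0.002]
t 627 [0.49745604 0.06059582 0.03768579] [0.69629872 0.14878939 0.08395218]
s 2530 [0.46064003 0.05566443 0.03016001] [0.69325609 0.14489254 0.08358189]
((584.8868408203125, 107.1673355102539), (69.99258422851562, 271.7743225097656), 82.84758758544922) [[445.69974   89.362564]
 [715.3592    55.524174]
 [724.074    124.97211 ]
 [454.4145   158.8105  ]]
514.2737041995651 [[ 1.83800806e-02 -9.99830651e-01 -9.17357886e-04  8.39946963e-02]
 [-9.88032485e-01 -1.80226393e-02 -1.53189405e-01  5.75832420e-01]
 [ 1.53146930e-01  3.72201302e-03 -9.88196420e-01  1.05579704e+00]
 [ 0.00000000e+00  0.00000000e+00  0.00000000e+00  1.00000000e+00]]
```

View pics/t0c.png

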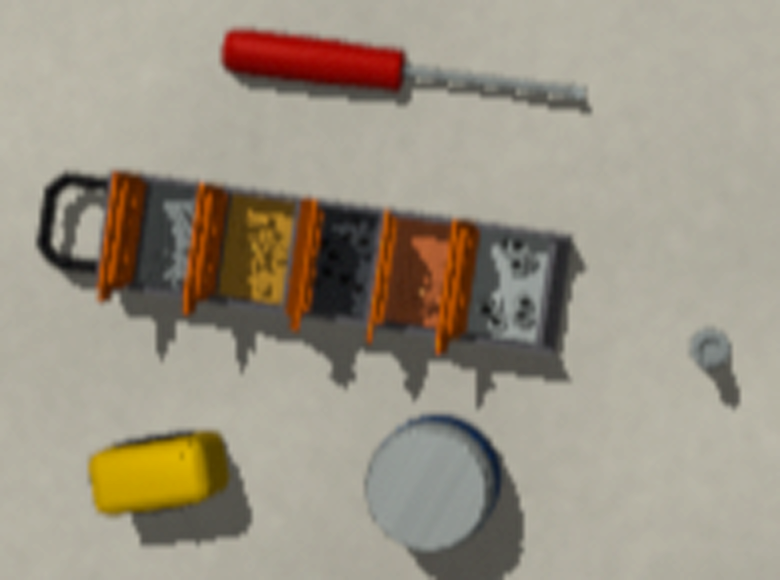

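```bash
cat >> h.py <<'E'
def ray(s,u,v,z):
    h=s['depth'].shape[0]; f=h/2/np.tan(np.radians(float(s['fovy']))/2);E=s['extrinsics'];R=E[:3,:3]
    o=-R.T@E[:3,3]; d=R.T@np.array([(u-s['cx'])/f,(v-s['cy'])/f,1]); return o+d*(z-o[2])/d[2]
E
python3 - <<'E'
from h import *
t=load('t0');s=load('s0')
R=lambda X,Y,z:ray(t,345-(Y+.5)/4-.5,130+(X+.5)/4-.5,z)[:2]
c1,c2=R(572,235,.04),R(560,350,.04); a1,a2=R(140,178,.04),R(120,292,.04)
print('corners',c1,c2,a1,a2,np.linalg.norm(c1-c2))
d=(c1-a1)/np.linalg.norm(c1-a1);d2=(c2-a2)/np.linalg.norm(c2-a2);print(d,d2)
ax=d+d2;ax/=np.linalg.norm(ax);O=(c1+c2)/2-.122*ax
print('origin',O,ax,np.degrees(np.arctan2(ax[1],ax[0])), 'loop end',R(40,222,.028), 'pred',O-.17*ax)
# clouds in organiser frame from both cams
B=np.array([[ax[0],ax[1]],[-ax[1],ax[0]]])
for nm,S in (('t',t),('s',s)):
    C=cloud(S);h=cv2.cvtColor(S['pixels'],cv2.COLOR_BGR2HSV)
    l=(C[...,:2]-O)@B.T
    near=(abs(l[...,1])<.06)&(l[...,0]>-.19)&(l[...,0]<.15)&(C[...,2]>.02)
    o=near&(h[...,0]>3)&(h[...,0]<17)&(h[...,1]>180)&(C[...,2]>.046)
    L=np.c_[l[o],C[o][:,2]]*1000
    print(nm,'box y range',np.percentile(l[near][:,1],[1,99]),'x',np.percentile(l[near][:,0],[1,99]))
    edges=[-150,-95,-50,-5,42,100]
    k=np.digitize(L[:,0],np.r_[-160,-104.5+np.arange(4)*46+0,100])
    print(np.histogram(L[:,0],bins=np.arange(-160,110,5)))
for n,(u,v,z) in dict(tin=(224,238,.075),tape=(227,169,.06),drv=(330,208,.02),tip=(323,274,.005),bolt=(258,307,.06)).items():
    p=ray(t,u,v,z)[:2];print(n,p,(p-O)@B.T)
E
```

```text
corners [0.4444529  0.08867975] [0.44963127 0.1494762 ] [0.67878672 0.06182141] [0.68885626 0.12415379] 0.06101659185413858
[-0.99349564  0.11387018] [-0.99444433  0.1052638 ]
origin [0.56830756 0.10571067] [-0.9939793   0.10956802] 173.70958559014147 loop end [0.73829972 0.08669594] pred [0.73728404 0.08708411]
t box y range [-0.03458882  0.03179694] x [-0.16869747  0.11330945]
(array([  0,   0,   0,   0,   0,   0,   0,   0, 117,  98,   1,   0,   0,
         0,   0,   0,   0,  67, 126,   5,   0,   0,   0,   0,   0,   0,
         0,  23,  34,  68,  31,   0,   0,   0,   0,   0,   0,  72,  23,
         0,   0,   0,   0,   0,  77,  91,  28,   0,   0,   0,   0,   0,
         0]), array([-160, -155, -150, -145, -140, -135, -130, -125, -120, -115, -110,
       -105, -100,  -95,  -90,  -85,  -80,  -75,  -70,  -65,  -60,  -55,
        -50,  -45,  -40,  -35,  -30,  -25,  -20,  -15,  -10,   -5,    0,
          5,   10,   15,   20,   25,   30,   35,   40,   45,   50,   55,
         60,   65,   70,   75,   80,   85,   90,   95,  100,  105]))
s box y range [-0.03314463  0.03634408] x [-0.17188587
[... 249 characters left out ...]
 0,   0,  82, 271,  17,   0,   0,   0,   0,   0,   0,
         0]), array([-160, -155, -150, -145, -140, -135, -130, -125, -120, -115, -110,
       -105, -100,  -95,  -90,  -85,  -80,  -75,  -70,  -65,  -60,  -55,
        -50,  -45,  -40,  -35,  -30,  -25,  -20,  -15,  -10,   -5,    0,
          5,   10,   15,   20,   25,   30,   35,   40,   45,   50,   55,
         60,   65,   70,   75,   80,   85,   90,   95,  100,  105]))
tin [0.51183841 0.21710789] [ 0.06833474 -0.10453931]
tape [0.6613656  0.21786161] [-0.08020961 -0.1216719 ]
drv [ 0.58751599 -0.00597808] [-0.0313303   0.10891168]
tip [0.44421514 0.00726701] [0.11255902 0.11144753]
bolt [0.37270486 0.14407323] [ 0.19862834 -0.01669978]
```

```bash
cat >> h.py <<'E'
O=np.array([.5683,.1057]);ax=np.array([-0.99398,0.10957]);B=np.array([[ax[0],ax[1]],[-ax[1],ax[0]]])
def lids(tag):
    for nm in 'ts':
        S=load(nm+tag);C=cloud(S);h=cv2.cvtColor(S['pixels'],cv2.COLOR_BGR2HSV)
        l=(C[...,:2]-O)@B.T
        o=(abs(l[...,1])<.028)&(l[...,0]>-.15)&(l[...,0]<.13)&(h[...,0]>3)&(h[...,0]<17)&(h[...,1]>180)&(C[...,2]>.036)
        x=l[o][:,0]*1000;z=C[o][:,2]*1000
        for i in range(5):
            H=-117+46*i;m=(x>H-19)&(x<H+27)
            if m.sum()>8:
                b=[(int(a),int(np.median(x[m&(z>=a)&(z<a+8)])),int((m&(z>=a)&(z<a+8)).sum())) for a in range(36,92,8) if (m&(z>=a)&(z<a+8)).sum()>3]
                print(nm,i+1,b)
def to(X,Y,Z,yaw=True):
    st=sensors.read_state();R=np.array(st['ee_rot']);p=np.r_[O+B.T@np.array([X,Y]),Z]
    d=R.T@(p-st['tool_pos']);Rd=np.c_[np.r_[ax,0],np.cross([0,0,-1],np.r_[ax,0]),[0,0,-1]]
    print('offset mm',np.round(d*1000,1),'rot',np.round(cv2.Rodrigues(R.T@Rd)[0].ravel(),3))
def where():
    st=sensors.read_state();p=np.array(st['tool_pos']);print('t',st['time_s'],'org XYZ mm',np.round(np.r_[B@(p[:2]-O),p[2]]*1000,1),'F',np.round(st['force'],2))
E
python3 - <<'E'
from h import *
lids('0'); to(-.158,0,.23); to(-.158,0,.072);where()
E
```

```text
t 1 [(36, -112, 11), (44, -113, 61), (52, -115, 35), (60, -114, 5), (68, -115, 43), (76, -117, 65)]
t 2 [(36, -65, 7), (44, -66, 56), (52, -69, 24), (68, -68, 41), (76, -70, 67)]
t 3 [(36, -24, 8), (44, -22, 12), (52, -20, 18), (60, -17, 16), (68, -9, 48), (76, -11, 49)]
t 4 [(68, 29, 32), (76, 27, 55)]
t 5 [(44, 69, 57), (52, 67, 11), (68, 66, 36), (76, 63, 75)]
s 1 [(36, -118, 12), (44, -119, 73), (52, -119, 66), (60, -120, 73), (68, -120, 80), (76, -120, 88)]
s 2 [(36, -73, 20), (44, -73, 76), (52, -73, 64), (60, -74, 82), (68, -74, 81), (76, -74, 81)]
s 3 [(36, -25, 43), (44, -24, 104), (52, -22, 104), (60, -19, 105), (68, -16, 112), (76, -14, 80)]
s 4 [(36, 20, 14), (44, 20, 75), (52, 20, 85), (60, 22, 90), (68, 22, 87), (76, 23, 87)]
s 5 [(36, 65, 21), (44, 63, 68), (52, 62, 58), (60, 61, 66), (68, 60, 78), (76, 59, 63)]
offset mm [-670.1 -333.4    1.2] rot [-0.001 -0.    -0.179]
offset mm [-670.1 -333.3  159.2] rot [-0.001 -0.    -0.179]
t 0.1 org XYZ mm [ 442.  -447.4  230.8] F [-0.28  0.07  0.11]
```

```bash
python3 -m inch '[{"hand":1,"offset":[-20,-10,0],"rotation":[0,0,-0.03]},{"hand":1,"offset":[-60,-30,0],"rotation":[0,0,-0.08]},{"hand":1,"offset":[-100,-50,0],"rotation":[0,0,-0.13]},{"hand":1,"offset":[-140,-70,0],"rotation":[0,0,-0.179]},{"hand":1,"offset":[-180,-90,0],"rotation":[0,0,-0.179]},{"hand":1,"offset":[-220,-110,0],"rotation":[0,0,-0.179]},{"hand":1,"offset":[-260,-130,0],"rotation":[0,0,-0.179]},{"hand":1,"offset":[-300,-150,0],"rotation":[0,0,-0.179]},{"hand":1,"offset":[-340,-170,0],"rotation":[0,0,-0.179]},{"hand":1,"offset":[-380,-190,0],"rotation":[0,0,-0.179]},{"hand":1,"offset":[-410,-205,0],"rotation":[0,0,-0.179]},{"hand":1,"offset":[-410,-205,0],"rotation":[0,0,-0.179]}]' 40
python3 -c "
from h import *
where();to(-.158,0,.23)"
```

```text
time_s: 1.3
tool_pos: [0.5157, 0.2814, 0.2309]
ee_rot: [[-0.993, 0.116, 0.001], [0.116, 0.993, -0.002], [-0.001, -0.002, -1.0]]
force: [0.1, -0.1, 0.3]
grip_width: 0.0003
grip_force: 0.0
t 1.3 org XYZ mm [  71.5 -168.9  230.9] F [ 0.1  -0.13  0.27]
offset mm [-230.6 -167.4    1.5] rot [-0.002  0.001 -0.006]
```

```bash
python3 -m inch '[{"hand":1,"offset":[-30,-20,0],"rotation":[0,0,-0.006]},{"hand":1,"offset":[-70,-50,0],"rotation":[0,0,-0.006]},{"hand":1,"offset":[-110,-80,0],"rotation":[0,0,-0.006]},{"hand":1,"offset":[-150,-109,0],"rotation":[0,0,-0.006]},{"hand":1,"offset":[-190,-138,0],"rotation":[0,0,-0.006]},{"hand":1,"offset":[-220,-160,0],"rotation":[0,0,-0.006]},{"hand":1,"offset":[-231,-167,10],"rotation":[0,0,-0.006]},{"hand":1,"offset":[-231,-167,50],"rotation":[0,0,-0.006]},{"hand":1,"offset":[-231,-167,90],"rotation":[0,0,-0.006]},{"hand":1,"offset":[-231,-167,130],"rotation":[0,0,-0.006]},{"hand":1,"offset":[-231,-167,158],"rotation":[0,0,-0.006]},{"hand":1,"offset":[-231,-167,158],"rotation":[0,0,-0.006]}]'
python3 -c "
from h import *
where();to(-.158,0,.072)
grab('scene','s1')
s=load('s1');cv2.imwrite('pics/s1c.png',cv2.resize(s['pixels'][100:300,180:420],None,fx=3,fy=3))"
```

```text
time_s: 2.5
tool_pos: [0.721, 0.0953, 0.0687]
ee_rot: [[-0.995, 0.103, -0.007], [0.103, 0.995, -0.001], [0.007, -0.001, -1.0]]
force: [-0.1, -1.5, 0.0]
grip_width: -0.0
grip_force: 0.0
t 2.5 org XYZ mm [-152.9   -6.4   68.7] F [-0.12 -1.54  0.03]
offset mm [-5.1 -6.4 -3.3] rot [-0.001 -0.007  0.007]
```

View pics/s1c.png

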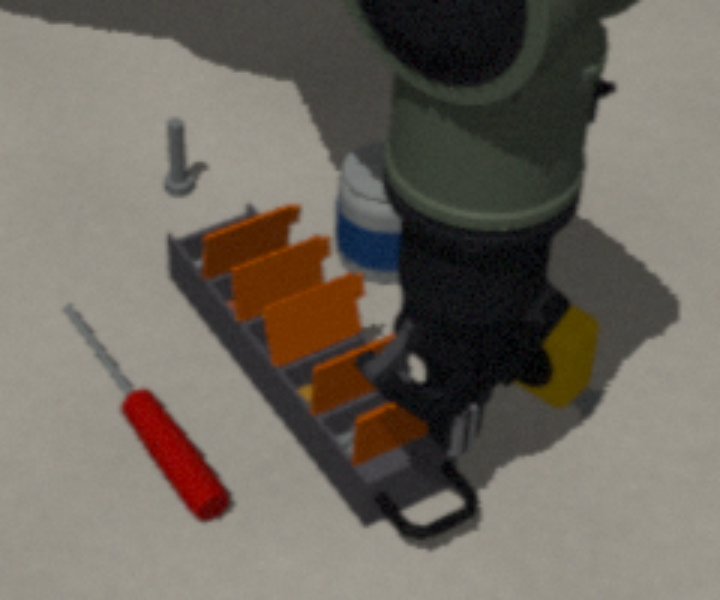

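```bash
python3 -m inch '[{"hand":1,"offset":[0,0,0],"rotation":[0,0,0]},{"hand":1,"offset":[0,0,0],"rotation":[0,0,0]},{"hand":1,"offset":[0,0,0],"rotation":[0,0,0]}]'
python3 -c "
from h import *
where();to(-.139,0,.070)"
```

```text
time_s: 2.85
tool_pos: [0.7247, 0.0948, 0.075]
ee_rot: [[-0.995, 0.104, 0.002], [0.104, 0.995, 0.0], [-0.002, 0.001, -1.0]]
force: [-0.6, 0.5, -0.4]
grip_width: -0.0001
grip_force: 0.0
t 2.85 org XYZ mm [-156.6   -6.3   75. ] F [-0.57  0.53 -0.36]
offset mm [17.7 -6.2  5. ] rot [0.001 0.002 0.006]
```

```bash
python3 -m inch '[{"hand":1,"offset":[4,-3,2],"rotation":[0,0,0.006]},{"hand":1,"offset":[10,-6,5],"rotation":[0,0,0.006]},{"hand":1,"offset":[15,-6,5],"rotation":[0,0,0.006]},{"hand":1,"offset":[18,-6,5],"rotation":[0,0,0.006]},{"hand":1,"offset":[18,-6,5],"rotation":[0,0,0.006]},{"hand":1,"offset":[18,-6,5],"rotation":[0,0,0.006]}]'
python3 -c "
from h import *
where();to(-.139,0,.070)"
```

```text
time_s: 3.45
tool_pos: [0.7055, 0.0906, 0.0685]
ee_rot: [[-0.994, 0.109, 0.0], [0.109, 0.994, 0.0], [-0.0, 0.0, -1.0]]
force: [0.4, 0.7, -0.4]
grip_width: -0.0001
grip_force: 0.0
t 3.45 org XYZ mm [-138.1    0.    68.5] F [ 0.45  0.7  -0.36]
offset mm [-0.9  0.  -1.5] rot [0. 0. 0.]
```

```bash
python3 -m inch '[{"hand":1,"offset":[7,0,0],"rotation":[0,0,0]},{"hand":1,"offset":[12,0,0],"rotation":[0,0,0]},{"hand":1,"offset":[17,0,0],"rotation":[0,0,0]},{"hand":1,"offset":[22,0,1],"rotation":[0,0,0]},{"hand":1,"offset":[27,0,3.5],"rotation":[0,0,0]},{"hand":1,"offset":[31,0,7],"rotation":[0,0,0]},{"hand":1,"offset":[34.5,0,11],"rotation":[0,0,0]},{"hand":1,"offset":[36.5,0,14.5],"rotation":[0,0,0]},{"hand":1,"offset":[38,0,18],"rotation":[0,0,0]},{"hand":1,"offset":[39,0,21],"rotation":[0,0,0]},{"hand":1,"offset":[40,0,23.5],"rotation":[0,0,0]},{"hand":1,"offset":[40,0,23.5],"rotation":[0,0,0]}]'
python3 -c "
from h import *
where();to(-.098,0,.043)
grab('scene','s2');grab('top','t2');lids('2')
s=load('s2');cv2.imwrite('pics/s2c.png',cv2.resize(s['pixels'][100:300,180:420],None,fx=3,fy=3))"
```

```text
time_s: 4.65
tool_pos: [0.6654, 0.0947, 0.0444]
ee_rot: [[-0.994, 0.11, -0.001], [0.11, 0.994, -0.0], [0.001, -0.0, -1.0]]
force: [-0.2, -0.1, -0.1]
grip_width: 0.0002
grip_force: 0.0
t 4.65 org XYZ mm [-97.8   0.2  44.4] F [-0.22 -0.12 -0.09]
offset mm [-0.2  0.2  1.4] rot [-0.    -0.001 -0.   ]
s 1 [(36, -109, 228), (44, -104, 70), (52, -98, 6)]
s 2 [(36, -77, 43), (44, -79, 69), (52, -73, 19), (60, -73, 10), (76, -73, 4)]
s 3 [(36, -26, 17), (44, -24, 24), (52, -19, 15), (60, -18, 51), (68, -16, 75), (76, -14, 49)]
s 4 [(36, 19, 8), (44, 20, 78), (52, 21, 92), (60, 22, 86), (68, 22, 89), (76, 23, 81)]
s 5 [(36, 64, 26), (44, 63, 60), (52, 62, 68), (60, 61, 69), (68, 60, 74), (76, 59, 63)]
```

View pics/s2c.png

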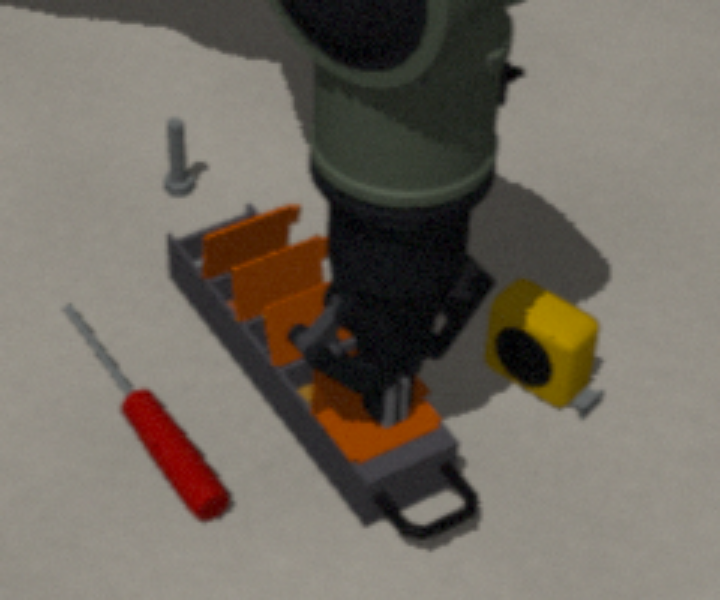

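Lid 1 is almost shut under the fingertips (crop 395,430), lids 2 to 5 stand, nothing else has moved. I'll press to contact.

```bash
python3 -m inch '[{"hand":1,"offset":[0,0,1],"rotation":[0,0,0]},{"hand":1,"offset":[0,0,2],"rotation":[0,0,0]},{"hand":1,"offset":[0,0,2],"rotation":[0,0,0]}]'; python3 -m inch '[{"hand":1,"offset":[0,0,0.7],"rotation":[0,0,0]},{"hand":1,"offset":[0,0,0.7],"rotation":[0,0,0]}]'
```

```text
time_s: 5.05
tool_pos: [0.6658, 0.0948, 0.0431]
ee_rot: [[-0.994, 0.11, 0.0], [0.11, 0.994, 0.0], [-0.0, 0.0, -1.0]]
force: [-1.2, -0.4, 3.5]
grip_width: -0.0
grip_force: 1.9
time_s: 5.25
tool_pos: [0.6659, 0.0948, 0.043]
ee_rot: [[-0.994, 0.11, 0.0], [0.11, 0.994, 0.0], [-0.0, 0.0, -1.0]]
force: [-4.2, -0.3, 12.1]
grip_width: -0.0
grip_force: 6.4
```

```bash
python3 -m inch '[{"hand":1,"offset":[0,0,-9],"rotation":[0,0,0]},{"hand":1,"offset":[0,0,-18],"rotation":[0,0,0]},{"hand":1,"offset":[4,0,-26],"rotation":[0,0,0]},{"hand":1,"offset":[13,0,-26],"rotation":[0,0,0]},{"hand":1,"offset":[18,0,-26],"rotation":[0,0,0]},{"hand":1,"offset":[23,0,-26],"rotation":[0,0,0]},{"hand":1,"offset":[28,0,-25],"rotation":[0,0,0]},{"hand":1,"offset":[33,0,-22.5],"rotation":[0,0,0]},{"hand":1,"offset":[37,0,-19],"rotation":[0,0,0]},{"hand":1,"offset":[40.5,0,-15],"rotation":[0,0,0]},{"hand":1,"offset":[42.5,0,-11.5],"rotation":[0,0,0]},{"hand":1,"offset":[44,0,-8],"rotation":[0,0,0]}]' | head -4
python3 -m inch '[{"hand":1,"offset":[1,0,3],"rotation":[0,0,0]},{"hand":1,"offset":[2,0,5.5],"rotation":[0,0,0]},{"hand":1,"offset":[2,0,7.2],"rotation":[0,0,0]},{"hand":1,"offset":[2,0,7.2],"rotation":[0,0,0]}]'
python3 -c "
from h import *
where();to(-.052,0,.043)"
```

```text
time_s: 6.45
tool_pos: [0.6217, 0.0996, 0.0497]
ee_rot: [[-0.994, 0.11, -0.0], [0.11, 0.994, -0.0], [0.0, -0.0, -1.0]]
force: [0.0, -0.3, 0.0]
time_s: 6.85
tool_pos: [0.6198, 0.0998, 0.0431]
ee_rot: [[-0.994, 0.11, -0.0], [0.11, 0.994, -0.0], [0.0, -0.0, -1.0]]
force: [-3.1, 0.0, 5.1]
grip_width: -0.0004
grip_force: 2.2
t 6.85 org XYZ mm [-51.8   0.2  43.1] F [-3.14  0.03  5.1 ]
offset mm [-0.2  0.2  0.1] rot [-0. -0. -0.]
```

```bash
python3 -m inch '[{"hand":1,"offset":[0,0,-9],"rotation":[0,0,0]},{"hand":1,"offset":[0,0,-18],"rotation":[0,0,0]},{"hand":1,"offset":[4,0,-26],"rotation":[0,0,0]},{"hand":1,"offset":[13,0,-26],"rotation":[0,0,0]},{"hand":1,"offset":[18,0,-26],"rotation":[0,0,0]},{"hand":1,"offset":[23,0,-26],"rotation":[0,0,0]},{"hand":1,"offset":[28,0,-25],"rotation":[0,0,0]},{"hand":1,"offset":[33,0,-22.5],"rotation":[0,0,0]},{"hand":1,"offset":[37,0,-19],"rotation":[0,0,0]},{"hand":1,"offset":[40.5,0,-15],"rotation":[0,0,0]},{"hand":1,"offset":[42.5,0,-11.5],"rotation":[0,0,0]},{"hand":1,"offset":[44,0,-8],"rotation":[0,0,0]}]' | head -4
python3 -m inch '[{"hand":1,"offset":[1,0,3],"rotation":[0,0,0]},{"hand":1,"offset":[2,0,5.5],"rotation":[0,0,0]},{"hand":1,"offset":[2,0,7.7],"rotation":[0,0,0]},{"hand":1,"offset":[2,0,7.7],"rotation":[0,0,0]}]'
python3 -c "
from h import *
where();grab('scene','s3');grab('top','t3');lids('3')
s=load('s3');cv2.imwrite('pics/s3c.png',cv2.resize(s['pixels'][100:300,180:420],None,fx=3,fy=3))"
```

```text
time_s: 8.05
tool_pos: [0.576, 0.1046, 0.0505]
ee_rot: [[-0.994, 0.11, -0.0], [0.11, 0.994, -0.0], [0.0, -0.0, -1.0]]
force: [-1.4, -0.1, -0.5]
time_s: 8.45
tool_pos: [0.5741, 0.1048, 0.0431]
ee_rot: [[-0.994, 0.11, -0.0], [0.11, 0.994, -0.0], [0.0, -0.0, -1.0]]
force: [-0.2, -0.3, -0.3]
grip_width: -0.0003
grip_force: 0.0
t 8.45 org XYZ mm [-5.9  0.2 43.1] F [-0.17 -0.25 -0.27]
s 1 [(36, -105, 302), (44, -103, 77)]
s 2 [(36, -68, 447), (44, -65, 106)]
s 3 [(36, -24, 342), (44, -23, 102), (68, -12, 4)]
s 4 [(36, 13, 62), (44, 19, 51), (52, 20, 21), (60, 21, 9), (76, 23, 12)]
s 5 [(36, 65, 9), (44, 63, 20), (52, 62, 15), (60, 60, 5)]
```

View pics/s3c.png

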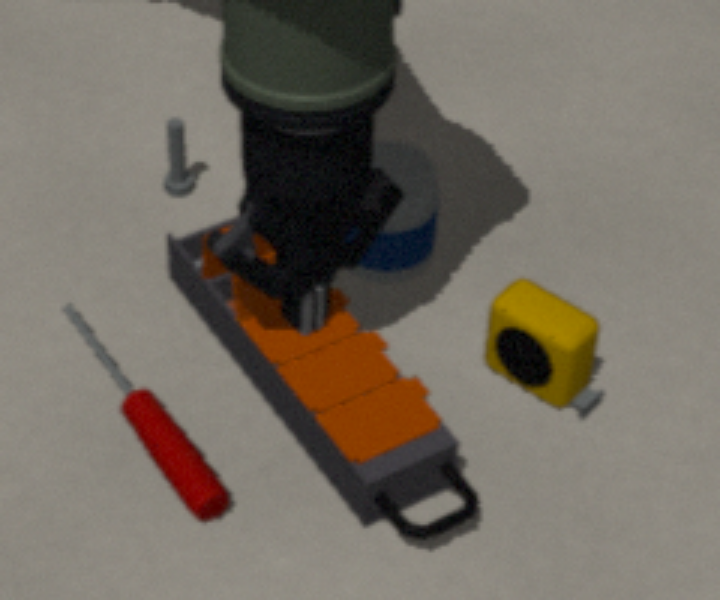

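Lids 1–3 lie flat (crop (380,420), (340,370), (300,335)); the box and bystanders are unmoved. Lid 3 isn't yet touched with force, so I'll press a little more.

```bash
python3 -m inch '[{"hand":1,"offset":[0,0,0.5],"rotation":[0,0,0]},{"hand":1,"offset":[0,0,0.5],"rotation":[0,0,0]},{"hand":1,"offset":[0,0,0.5],"rotation":[0,0,0]}]'
```

```text
time_s: 8.85
tool_pos: [0.5744, 0.1049, 0.043]
ee_rot: [[-0.994, 0.11, 0.0], [0.11, 0.994, 0.0], [-0.0, 0.0, -1.0]]
force: [-2.6, -0.2, 7.9]
grip_width: -0.0003
grip_force: 3.8
```

```bash
python3 -m inch '[{"hand":1,"offset":[0,0,-9],"rotation":[0,0,0]},{"hand":1,"offset":[0,0,-18],"rotation":[0,0,0]},{"hand":1,"offset":[4,0,-26],"rotation":[0,0,0]},{"hand":1,"offset":[13,0,-26],"rotation":[0,0,0]},{"hand":1,"offset":[18,0,-26],"rotation":[0,0,0]},{"hand":1,"offset":[23,0,-26],"rotation":[0,0,0]},{"hand":1,"offset":[28,0,-25],"rotation":[0,0,0]},{"hand":1,"offset":[33,0,-22.5],"rotation":[0,0,0]},{"hand":1,"offset":[37,0,-19],"rotation":[0,0,0]},{"hand":1,"offset":[40.5,0,-15],"rotation":[0,0,0]},{"hand":1,"offset":[42.5,0,-11.5],"rotation":[0,0,0]},{"hand":1,"offset":[44,0,-8],"rotation":[0,0,0]}]' | head -4
python3 -m inch '[{"hand":1,"offset":[1,0,3],"rotation":[0,0,0]},{"hand":1,"offset":[2,0,5.5],"rotation":[0,0,0]},{"hand":1,"offset":[2,0,7.6],"rotation":[0,0,0]},{"hand":1,"offset":[2,0,7.6],"rotation":[0,0,0]},{"hand":1,"offset":[2,0,7.6],"rotation":[0,0,0]}]'
python3 -c "
from h import *
where()"
```

```text
time_s: 10.05
tool_pos: [0.5303, 0.1097, 0.0503]
ee_rot: [[-0.994, 0.11, -0.0], [0.11, 0.994, -0.0], [0.0, -0.0, -1.0]]
force: [0.1, 0.3, 0.3]
time_s: 10.55
tool_pos: [0.5284, 0.1099, 0.0431]
ee_rot: [[-0.994, 0.11, -0.0], [0.11, 0.994, -0.0], [0.0, -0.0, -1.0]]
force: [-2.3, -0.0, 2.3]
grip_width: 0.0
grip_force: 1.3
t 10.55 org XYZ mm [40.1  0.2 43.1] F [-2.32 -0.01  2.33]
```

```bash
python3 -m inch '[{"hand":1,"offset":[0,0,-9],"rotation":[0,0,0]},{"hand":1,"offset":[0,0,-18],"rotation":[0,0,0]},{"hand":1,"offset":[4,0,-26],"rotation":[0,0,0]},{"hand":1,"offset":[13,0,-26],"rotation":[0,0,0]},{"hand":1,"offset":[18,0,-26],"rotation":[0,0,0]},{"hand":1,"offset":[23,0,-26],"rotation":[0,0,0]},{"hand":1,"offset":[28,0,-25],"rotation":[0,0,0]},{"hand":1,"offset":[33,0,-22.5],"rotation":[0,0,0]},{"hand":1,"offset":[37,0,-19],"rotation":[0,0,0]},{"hand":1,"offset":[40.5,0,-15],"rotation":[0,0,0]},{"hand":1,"offset":[42.5,0,-11.5],"rotation":[0,0,0]},{"hand":1,"offset":[44,0,-8],"rotation":[0,0,0]}]' | head -4
python3 -m inch '[{"hand":1,"offset":[1,0,3],"rotation":[0,0,0]},{"hand":1,"offset":[2,0,5.5],"rotation":[0,0,0]},{"hand":1,"offset":[2,0,8.1],"rotation":[0,0,0]},{"hand":1,"offset":[2,0,8.1],"rotation":[0,0,0]},{"hand":1,"offset":[2,0,8.1],"rotation":[0,0,0]}]'
python3 -c "
from h import *
where()"
```

```text
time_s: 11.75
tool_pos: [0.4845, 0.1147, 0.0507]
ee_rot: [[-0.994, 0.11, -0.0], [0.11, 0.994, -0.0], [0.0, -0.0, -1.0]]
force: [0.9, 0.5, 0.0]
time_s: 12.25
tool_pos: [0.4827, 0.1149, 0.043]
ee_rot: [[-0.994, 0.11, -0.0], [0.11, 0.994, -0.0], [0.0, -0.0, -1.0]]
force: [-3.0, 0.2, 4.5]
grip_width: -0.0002
grip_force: 2.4
t 12.25 org XYZ mm [86.1  0.2 43. ] F [-3.03  0.15  4.53]
```

Pressed home; now lift clear and look.

```bash
python3 -m inch '[{"hand":1,"offset":[0,0,-8],"rotation":[0,0,0]},{"hand":1,"offset":[0,0,-25],"rotation":[0,0,0]},{"hand":1,"offset":[0,0,-60],"rotation":[0,0,0]},{"hand":1,"offset":[0,0,-100],"rotation":[0,0,0]},{"hand":1,"offset":[0,0,-140],"rotation":[0,0,0]},{"hand":1,"offset":[0,-30,-170],"rotation":[0,0,0]},{"hand":1,"offset":[0,-70,-180],"rotation":[0,0,0]},{"hand":1,"offset":[0,-110,-180],"rotation":[0,0,0]},{"hand":1,"offset":[0,-150,-180],"rotation":[0,0,0]},{"hand":1,"offset":[0,-180,-180],"rotation":[0,0,0]},{"hand":1,"offset":[0,-190,-180],"rotation":[0,0,0]},{"hand":1,"offset":[0,-190,-180],"rotation":[0,0,0]}]' | head -4
python3 -c "
from h import *
where();s=grab('scene','s4');t=grab('top','t4');lids('4')
for n,(u,v,z) in dict(tin=(224,238,.075)).items(): pass
a=cv2.resize(s['pixels'][120:290,190:390],None,fx=2,fy=2);b=cv2.resize(t['pixels'][130:325,200:345],None,fx=2,fy=2)[:340]
b2=cv2.resize(load('t0')['pixels'][130:325,200:345],None,fx=2,fy=2)[:340]
cv2.imwrite('pics/f.png',cv2.resize(np.hstack([a,b])[:, :690],None,fx=1.15,fy=1.15))
T=load('t0');d=cv2.absdiff(T['pixels'],t['pixels']).max(2)
S0=load('s0');e=cv2.absdiff(S0['pixels'],s['pixels']).max(2)
print('bolt/driver/tape/tin diffs top',[int(d[y0:y1,x0:x1].max()) for x0,x1,y0,y1 in [(247,267,300,315),(318,340,185,278),(217,240,150,190),(207,243,220,257),(276,302,138,154)]])
"
```

```text
time_s: 13.45
tool_pos: [0.4618, -0.0749, 0.2234]
ee_rot: [[-0.994, 0.112, 0.0], [0.112, 0.994, -0.0], [-0.0, -0.0, -1.0]]
force: [0.3, 1.6, -0.1]
t 13.45 org XYZ mm [ 86.1 191.2 223.4] F [ 0.34  1.65 -0.09]
t 1 [(36, -103, 240), (44, -103, 68)]
t 2 [(36, -65, 395), (44, -66, 127)]
t 3 [(36, -20, 403), (44, -19, 121)]
t 4 [(36, 25, 402), (44, 28, 140)]
t 5 [(36, 71, 397), (44, 73, 147)]
s 1 [(36, -105, 286), (44, -105, 85)]
s 2 [(36, -68, 455), (44, -63, 103)]
s 3 [(36, -21, 391), (44, -20, 121)]
s 4 [(36, 23, 375), (44, 25, 106)]
s 5 [(36, 69, 340), (44, 73, 102)]
bolt/driver/tape/tin diffs top [52, 19, 21, 35, 18]
```

View pics/f.png

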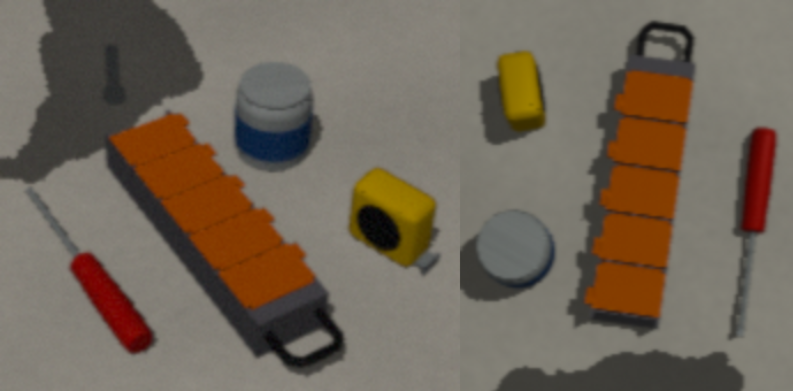

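All five lids lie flat (left view (165,140) to (265,280)), and the box, tin, tape, driver and loop are where they were. The bolt at (112,75) still stands, only in the arm's shadow. I'll let the arm settle and hand in.

```bash
python3 -m inch '[{"hand":1,"offset":[0,0,0],"rotation":[0,0,0]},{"hand":1,"offset":[0,0,0],"rotation":[0,0,0]},{"hand":1,"offset":[0,0,0],"rotation":[0,0,0]}]' | head -1
python3 -c "
from h import *
print(workorder.close_job())"
```

```text
time_s: 13.85
the job is handed in; nothing more can be done
None
```

I folded all five lids shut and flat, in order from the loop end to the plain end, with no visible shift of the organiser or the things around it; the job was handed in at about 14 s.

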